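# Find the lens cell that holds its glass

## Task

Two look-alike capped lens cells stand in a rack; one still holds its glass and is the heavier. Lift them clear of the rack one at a time to feel which is heavier, setting a cell back down in a well and letting go of it (not dropping it) before taking the other, so that the lighter one has been lifted too and ends standing upright in the rack. Finish while holding the heavier one still and upright in the gripper, a hand's breadth (about 10 cm) above the middle of the padded round dish, ready to be taken over; do not tip the cells or disturb the jar, canister or wooden case.

Things in the scene. Friction and masses are not known exactly. Their poses are not given: they have to be found in the camera images.
- cell_p_center (a point): First of two: a capped lens cell, an upright aluminium cylinder 40 mm in diameter, 65 mm tall, black dust caps at both ends; this point is its centre, half-way up, z along its axis. It stands 15 mm deep in one of the rack's wells, top 80 mm above the table. The two look alike and either may be in either well; masses are 0.14 to 0.46 kg and differ by at least 0.12 kg
- cell_q_center (a point): Second of two: a capped lens cell, an upright aluminium cylinder 40 mm in diameter, 65 mm tall, black dust caps at both ends; this point is its centre, half-way up, z along its axis. It stands 15 mm deep in one of the rack's wells, top 80 mm above the table. The two look alike and either may be in either well; masses are 0.14 to 0.46 kg and differ by at least 0.12 kg
- rack: the grey plastic rack, a fixed block 90 (its x) by 220 (its y) by 30 mm tall; origin at the centre of its underside on the table. Its two wells lie 55 mm either side of its middle along its y axis
- rack_hole0 (a point): middle of the mouth of the well on the rack's -y side, at the rack's top face 30 mm above the table; the well is round, 45 mm in diameter and 15 mm deep, so a cell has about 2.5 mm play all round. A seated cell's centre is 17.5 mm above this point
- rack_hole1 (a point): the same for the well on the rack's +y side
- dish: the fixed steel dish with a grey padded floor, 112 mm across at its rim and 16 mm tall; origin at the centre of its underside on the table
- jar: bystander: amber glass jar with a white cap, 56 mm in diameter, 70 mm tall; origin at the centre of its underside
- canister: bystander: black canister with a yellow band and a yellow disc on top, 72 mm in diameter, 75 mm tall; origin at the centre of its underside
- case: bystander: closed wooden case, 85 by 60 by 45 mm tall; origin at the centre of its underside
Not all that is in view belongs to the job. What is shaped like the part that bears cell_q_center but red is not meant. Several things look just like the dish: the one meant starts farthest from the robot's base.

How it is judged (in metres and radians):
On the way, in this order (a step that is already met when the one before it is completed fails the run):
1. the lighter cell is held clear of the rack while the heavier stands in it ((((height (world z) of cell_p_center above 0.085 m and contact force between the fingers and cell_p above 0.5 N) and ((horizontal distance between cell_q_center and rack_hole0 below 0.006 m or horizontal distance between cell_q_center and rack_hole1 below 0.006 m) and height (world z) of cell_q_center below 0.052 m and angle between cell_q_center's own z axis and vertical below 0.1 rad and contact force between the fingers and cell_q below 0.05 N) and contact force between rack and cell_q above 2.8 N) or ((height (world z) of cell_q_center above 0.085 m and contact force between the fingers and cell_q above 0.5 N) and ((horizontal distance between cell_p_center and rack_hole0 below 0.006 m or horizontal distance between cell_p_center and rack_hole1 below 0.006 m) and height (world z) of cell_p_center below 0.052 m and angle between cell_p_center's own z axis and vertical below 0.1 rad and contact force between the fingers and cell_p below 0.05 N) and contact force between rack and cell_p above 2.8 N))), for 0.2 s.
2. both cells stand in wells of the rack, let go ((horizontal distance between cell_p_center and rack_hole0 below 0.006 m or horizontal distance between cell_p_center and rack_hole1 below 0.006 m) and height (world z) of each of cell_p_center, cell_q_center below 0.052 m and angle between each of cell_p_center, cell_q_center's own z axis and vertical below 0.1 rad and contact force between the fingers and cell_p below 0.05 N and (horizontal distance between cell_q_center and rack_hole0 below 0.006 m or horizontal distance between cell_q_center and rack_hole1 below 0.006 m) and contact force between the fingers and cell_q below 0.05 N), for 0.2 s.
3. the heavier cell is held clear of the rack while the lighter stands in it ((((height (world z) of cell_p_center above 0.085 m and contact force between the fingers and cell_p above 0.5 N) and ((horizontal distance between cell_q_center and rack_hole0 below 0.006 m or horizontal distance between cell_q_center and rack_hole1 below 0.006 m) and height (world z) of cell_q_center below 0.052 m and angle between cell_q_center's own z axis and vertical below 0.1 rad and contact force between the fingers and cell_q below 0.05 N) and contact force between rack and cell_q below 2.8 N) or ((height (world z) of cell_q_center above 0.085 m and contact force between the fingers and cell_q above 0.5 N) and ((horizontal distance between cell_p_center and rack_hole0 below 0.006 m or horizontal distance between cell_p_center and rack_hole1 below 0.006 m) and height (world z) of cell_p_center below 0.052 m and angle between cell_p_center's own z axis and vertical below 0.1 rad and contact force between the fingers and cell_p below 0.05 N) and contact force between rack and cell_p below 2.8 N))), for 0.2 s.
At the end, for the whole second after the job is handed in: The heavier cell is held still and upright (0.2 rad), its centre within 35 mm of over the dish's middle and 100 to 220 mm above the table; the lighter stands let go, upright (0.1 rad) and bottomed in either well, within 6 mm of its middle (((horizontal distance between cell_p_center and dish below 0.035 m and height (world z) of cell_p_center between 0.1 and 0.22 m and angle between cell_p_center's own z axis and vertical below 0.2 rad and linear speed of cell_p below 0.03 m/s and angular speed of cell_p below 0.3 rad/s and contact force between the fingers and cell_p above 0.5 N and ((horizontal distance between cell_q_center and rack_hole0 below 0.006 m or horizontal distance between cell_q_center and rack_hole1 below 0.006 m) and height (world z) of cell_q_center below 0.052 m and angle between cell_q_center's own z axis and vertical below 0.1 rad and contact force between the fingers and cell_q below 0.05 N) and contact force between rack and cell_q below 2.8 N) or (horizontal distance between cell_q_center and dish below 0.035 m and height (world z) of cell_q_center between 0.1 and 0.22 m and angle between cell_q_center's own z axis and vertical below 0.2 rad and linear speed of cell_q below 0.03 m/s and angular speed of cell_q below 0.3 rad/s and contact force between the fingers and cell_q above 0.5 N and ((horizontal distance between cell_p_center and rack_hole0 below 0.006 m or horizontal distance between cell_p_center and rack_hole1 below 0.006 m) and height (world z) of cell_p_center below 0.052 m and angle between cell_p_center's own z axis and vertical below 0.1 rad and contact force between the fingers and cell_p below 0.05 N) and contact force between rack and cell_p below 2.8 N))); the arm keeps its last pose, push and grip.
It fails at once if a bystander (jar, canister, wooden case) is moved more than 30 mm (distance of any of jar, canister, case from where it was at the start of the episode above 0.03 m).
It fails at once if a lens cell is tipped more than 0.6 rad (angle between any of cell_p_center, cell_q_center's own z axis and vertical above 0.6 rad).
It fails at once if a lens cell is dropped (falls untouched at more than 0.7 m/s) ((linear speed of cell_p above 0.7 m/s and contact force between the fingers and cell_p below 0.02 N) or (linear speed of cell_q above 0.7 m/s and contact force between the fingers and cell_q below 0.02 N)).
It also fails if it takes over 58 s, if anything falls off the work surface, if the arm or the gripper's body presses on something with over 40 N, if the wrist force passes 120 N, or if a joint passes its speed limit or range.

## Robot

A 6-joint arm with a two-finger parallel gripper is mounted at the origin on the work surface. World frame = base frame: x ahead of the robot, y to its left, z up, the work surface at z = 0. Lengths are in m, angles in degrees, forces in N, time in s.
With the tool pointing down it reaches from about 0.4 to 0.825 m from the base axis. Payload 7 kg.
Tool frame: the origin (TCP) lies between the finger pads; the fingertips stand 22 mm ahead of it and the grasp point (between the pads) lies 3 mm ahead of it; z points along the fingers, y is the direction in which the jaws open and shut (so a half turn about z gives the same grasp; the last joint's range is limited). The gripper opens to 88 mm and grips with 3 to 60 N. Pads are 19 mm wide; open, the fingers measure 130 mm over their backs; the gripper's body (78 mm by 193 mm) begins 47 mm behind the grasp point.
Start: joints at [16.507, 20.546, 0.682, 0, -70.136, -16.507], TCP at [0.675, -0, 0.22] pointing down, gripper open.
Joint ranges: [-176.03, 176.03], [-82.01, 121.73], [-58.28, 71.71], [-173.87, 95.51], [-174.79, -0.11], [-173.66, 173.66]. Speed limits (degrees/s): [136.94, 136.94, 172.46, 180, 180, 180].

## Interface

Orientations are given as [roll, pitch, yaw] about the fixed x, y, z axes, in that order (R = Rz(yaw) Ry(pitch) Rx(roll)).
In Python, from plant import telemetry, cams, r gives the robot as it stands.
- The arm moves only by the tool carry_out, never from a script. Its argument "commands" is one flat list of numbers, 5 for each row, row after row: the shift along the world's x, y, z as a fraction of full scale, then the turn about the world's z as a fraction of full scale, then the gripper's target within -1 to 1 (shut at 1, half-way at 0, fully open at -1). In form: [x, y, z, turn, claw, x, y, z, turn, claw, ...]. A call has 1 to 8 rows; each row shifts and turns the commanded pose from where the row before left it; what a row does not reach is not made up. Full scale, the value 1, is 0.04 m for a shift and 4 degrees for a turn. A row lasts 1/10 s, in which the tool goes at most 50 mm and 8.59 degrees, less where a joint would pass 70% of its speed; a pose out of reach is approached as far as the arm can. A call with a number of a shift or a turn outside -1 to 1 is refused whole. A call with a gripper value outside its range is refused whole. The fingers move at their own pace and stop on an object; "grip_force" is the grip in N (left out, the last holds). Time passes only in rows, so rows that do not move let the fingers close. It gives the time, the measured TCP pose, the force and the opening at its end, in the units of the state.
- telemetry.get_state(): the state, without advancing time (a new reading comes with each control period).
- cams.capture(name): name is "scene" or "side" or "wrist"; returns a dict with "frame" (480x640x3 uint8, red, green, blue), "camera_matrix" (3x3 intrinsics, pixels), "camera_from_world" (4x4, takes a point from world to camera coordinates); the wrist camera has in their place "mount" (4x4, takes a point from camera to tool coordinates, whose origin is the TCP and whose axes are the flange's). Camera axes: x right, y down, z forward; pixel columns grow to the right and rows downward; lengths in m; the calibration is good to about 2 mm. A picture is of the moment at which its call begins: read the wrist's pose just before it. There is no depth.
- r.close_job(): hands the job in, once; it reports no verdict.
The state is a dict: "time_s": time; "joints": joint angles; "qd": joint speeds; "joint_torque": joint torques, N m; "tcp_pos": TCP position; "eef_rot": TCP orientation; "contact_force": force on the tool from outside, world axes, zero at the start; "moment": the same for the moment, N m; "gripper_width": finger opening in m.
Only numpy, scipy, OpenCV 4.12 (cv2) and the standard library are available. Lean on these libraries where they do the work, as an engineer would, in place of code of your own. Each camera call takes 0.05 s, during which the arm holds its last target. There are 200 camera calls.

## Working session

There is one attempt and no reset: what is moved stays moved. The work goes in short steps, Python scripts to look and compute and a tool call to move; the robot and the scene stay as the last step left them, time stands still between calls to the robot, and variables do not carry over. Pictures are saved under pics/ and viewed, about 8 in all and at most 12, crops included, and the job is handed in when it is done.

Besides the shell and the picture viewer there is one more tool, called after "Call:" as a command line: name --argument value ..., lists and objects as JSON in quotes. carry_out: Moves the arm, as the interface text tells. Shift numbers are shares of 0.04 m and turn numbers shares of 4 degrees, none past 1 either way. Its arguments: {"type":"object","properties":{"commands":{"type":"array"},"grip_force":{"type":"number"}},"required":["commands"]}

```bash
mkdir -p pics
cat > h.py <<'E'
import numpy as np, cv2
from plant import telemetry, cams, r
from scipy.spatial.transform import Rotation as R
def cap(n,f):
    s=telemetry.get_state(); c=cams.capture(n)
    K=np.array(c["camera_matrix"])
    if n=="wrist":
        T=np.eye(4);T[:3,:3]=R.from_euler("xyz",s["eef_rot"],degrees=True).as_matrix();T[:3,3]=s["tcp_pos"]
        M=np.linalg.inv(T@np.array(c["mount"]))
    else: M=np.array(c["camera_from_world"])
    cv2.imwrite(f"pics/{f}.png",c["frame"][:,:,::-1]); np.savez(f"pics/{f}.npz",K=K,M=M)
    return c["frame"],K,M
def load(f):
    d=np.load(f"pics/{f}.npz"); return cv2.imread(f"pics/{f}.png"),d["K"],d["M"]
def ray(u,v,z,K,M):
    d=M[:3,:3].T@np.linalg.solve(K,[u,v,1]); o=-M[:3,:3].T@M[:3,3]
    return o+d*(z-o[2])/d[2]
def proj(p,K,M):
    q=K@(M[:3,:3]@np.array(p)+M[:3,3]); return q[:2]/q[2]
E
python3 - <<'E'
from h import *
print(telemetry.get_state())
for n in ("scene","side","wrist"):
    f,K,M=cap(n,n+"0"); print(n,(-M[:3,:3].T@M[:3,3]).round(3))
E
```

```text
{'time_s': 0.0, 'joints': array([ 1.65065959e+01,  2.05902171e+01,  6.34124768e-01, -2.00806109e-02,
       -7.01334104e+01, -1.65056906e+01]), 'qd': array([-0.00480774, -0.02996858, -0.02877572,  0.0992897 ,  0.0163432 ,
       -0.04422131]), 'joint_torque': array([-8.00930356e-04, -5.82726967e+01,  2.93058443e+01,  6.99745238e+00,
        6.93249181e-03, -2.06530804e-04]), 'tcp_pos': array([ 6.74516969e-01, -2.66153320e-05,  2.18839210e-01]), 'eef_rot': array([ 1.79908822e+02, -7.33193875e-03, -9.00059277e+01]), 'contact_force': array([-0.40435079,  0.50590157, -0.22396523]), 'moment': array([-0.00661683, -0.03839719,  0.00902167]), 'gripper_width': 0.08756933973873836}
scene [ 1.191 -0.44   0.773]
side [0.202 0.567 0.643]
wrist [ 0.674 -0.072  0.383]
```

View pics/scene0.png

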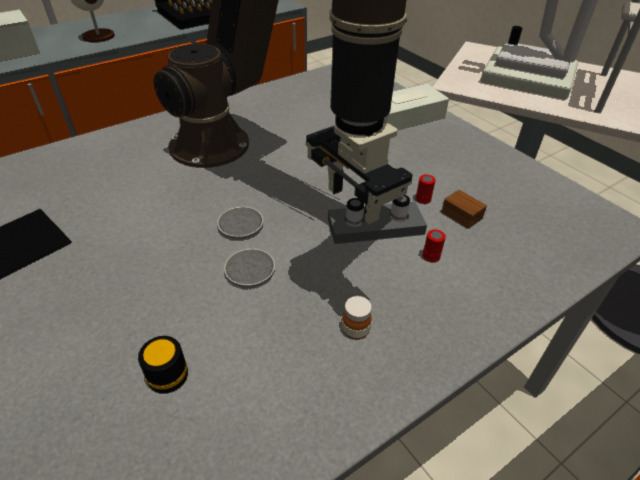

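View pics/side0.png

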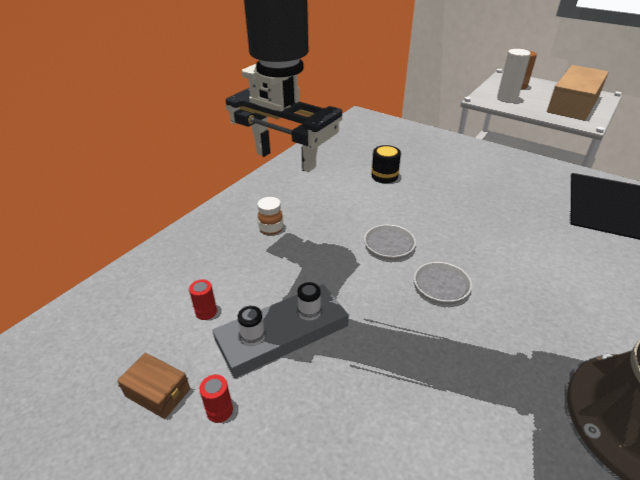

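The scene view shows two dishes at (241,222) and (250,267), the rack with cells at about (355,207) and (400,205), and two red decoys at (426,188) and (434,246). In the side view the dishes are at (390,241) and (442,283) and the cell tops at about (250,316) and (309,290).

Run:
```python
from h import *
P={}
for n,pts in (("side0",dict(dA=(390,241,.014),dB=(442,283,.014),c1=(250,316,.08),c2=(309,291,.08),case=(153,375,.045),red1=(203,287,.065),red2=(214,383,.065),jar=(269,204,.07),can=(386,152,.075))),
  ("scene0",dict(dB=(241,222,.014),dA=(250,267,.014),jar=(357,306,.07)))):
    I,K,M=load(n)
    for k,(u,v,z) in pts.items():
        p=ray(u,v,z,K,M); print(n,k,p.round(3),np.hypot(*p[:2]).round(3))
I,K,M=load("side0")
print("rack corners", [ray(u,v,.03,K,M).round(3)[:2] for u,v in ((348,317),(236,361),(215,334))])
w=cv2.imread("pics/wrist0.png"); a=cv2.resize(I[190:430,110:510],(800,480),interpolation=cv2.INTER_CUBIC)
cv2.imwrite("pics/crop1.png",a)
```

```text
side0 dA [ 0.517 -0.146  0.014] 0.537
side0 dB [ 0.372 -0.088  0.014] 0.383
side0 c1 [0.581 0.227 0.08 ] 0.624
side0 c2 [0.535 0.127 0.08 ] 0.55
side0 case [0.648 0.378 0.045] 0.75
side0 red1 [0.705 0.214 0.065] 0.737
side0 red2 [0.549 0.343 0.065] 0.648
side0 jar [ 0.768 -0.047  0.07 ] 0.77
side0 can [ 0.664 -0.39   0.075] 0.77
scene0 dB [ 0.378 -0.092  0.014] 0.389
scene0 dA [ 0.521 -0.146  0.014] 0.541
scene0 jar [ 0.77 -0.05  0.07] 0.772
rack corners [array([0.471, 0.101]), array([0.57 , 0.281]), array([0.637, 0.26 ])]
```

View pics/crop1.png

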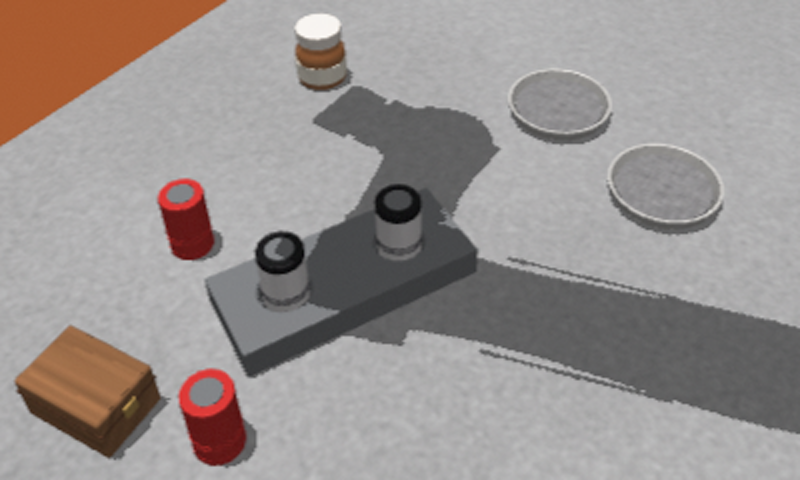

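View pics/wrist0.png

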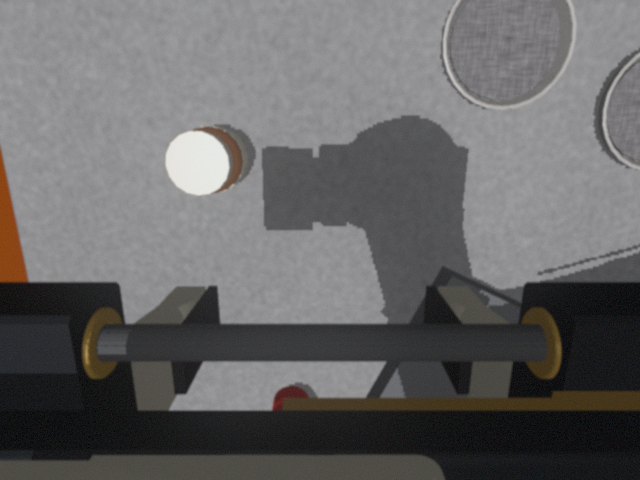

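Dish candidates: A at side (390,241), 0.54 m from the base, and B at side (442,283), 0.385 m away. A is farthest from the base, so A at about (0.519, -0.146) is the one meant; the crop shows both clearly. The cells are the two aluminium ones in the rack; the red ones are decoys. Next I bring the wrist camera over the rack.

Call:
carry_out --commands '[-0.31,0.87,0,-0.88,-1,-0.31,0.87,0,-0.88,-1,-0.31,0.87,0,-0.88,-1,-0.31,0.87,0,-0.88,-1,-0.31,0.87,0,-0.88,-1,-0.31,0.87,0,-0.88,-1,-0.31,0.87,0,-0.88,-1,0,0,0,0,-1]' --grip_force 25

```text
time_s: 0.95
tcp_pos: [0.5868, 0.2471, 0.2194]
eef_rot: [180.0, 0.0, -114.6]
contact_force: [-1.2, 0.1, 0.1]
gripper_width: 0.0876
```

Run:
```python
from h import *
f,K,M=cap("wrist","w1"); s=telemetry.get_state(); print(s["tcp_pos"],s["eef_rot"],s["contact_force"])
for p in ((.581,.227,.08),(.535,.127,.08)): print(proj(p,K,M))
```

```text
[0.58728021 0.2455415  0.21945945] [ 1.79979385e+02 -1.58774654e-02 -1.14472791e+02] [ 0.00424897 -0.31252329  0.40090557]
[316.58401378 200.34639176]
[316.35654618  41.96281473]
```

View pics/w1.png

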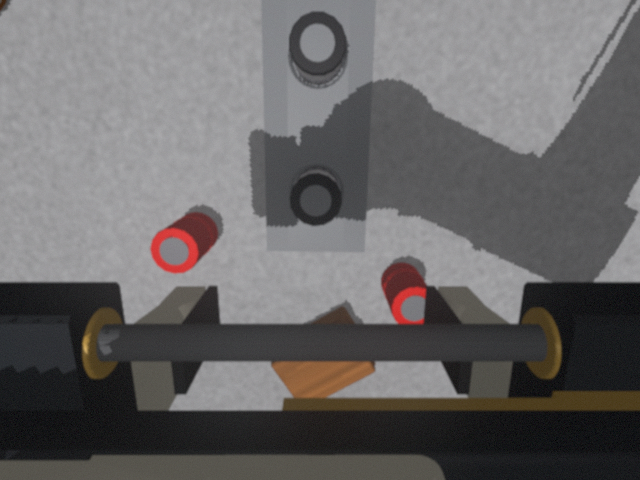

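The wrist view shows both cells, with top centres at about (318,44) and (316.5,199), on the predicted spots. The rack's long axis runs vertical in the image, so the jaws lie across it.

Run:
```python
from h import *
I,K,M=load("w1"); t=np.array([.5868,.2471]); g=cv2.GaussianBlur(cv2.cvtColor(I,cv2.COLOR_BGR2GRAY),(3,3),0)
c=cv2.HoughCircles(g[:260,250:400],cv2.HOUGH_GRADIENT,1,80,param1=80,param2=15,minRadius=22,maxRadius=33); print(c+[250,0,0])
for u,v in ((318,44),(316.5,199)):
    print(ray(u,v,.08,K,M).round(4))
print("rack corners",[ray(u,v,.03,K,M).round(4)[:2] for u,v in ((268,250),(365,250),(262,0),(377,0))])
s=telemetry.get_state();print(s["tcp_pos"],s["time_s"])
```

```text
[[[314.5        198.5         25.20000076]
  [316.5         43.5         31.29999924]]]
[0.5345 0.1286 0.08  ]
[0.5806 0.226  0.08  ]
rack corners [array([0.645 , 0.2576]), array([0.5639, 0.2947]), array([0.5577, 0.0731]), array([0.4759, 0.1105])]
[0.58728021 0.2455415  0.21945945] 1.0
```

Call:
carry_out --commands '[-0.18,-0.43,0,0,-1,0,0,-0.6,0,-1,0,0,-0.7,0,-1,0,0,-0.7,0,-1,0,0,-0.6,0,-1,0,0,0,0,-1,0,0,0,0,-1]'

```text
time_s: 1.7
tcp_pos: [0.5813, 0.2251, 0.1162]
eef_rot: [-180.0, -0.0, -114.7]
contact_force: [0.7, 0.1, 1.1]
gripper_width: 0.0878
```

Run:
```python
from h import *
f,K,M=cap("side","s1"); s=telemetry.get_state(); print(s["tcp_pos"],s["eef_rot"],s["contact_force"])
cv2.imwrite("pics/s1c.png",cv2.resize(cv2.imread("pics/s1.png")[180:420,130:450],(800,600),interpolation=cv2.INTER_CUBIC))
```

```text
[0.58182068 0.22580475 0.1170601 ] [-1.79940956e+02  4.64695790e-02 -1.14660608e+02] [ 0.48670306 -1.05160007  0.8014728 ]
```

View pics/s1c.png

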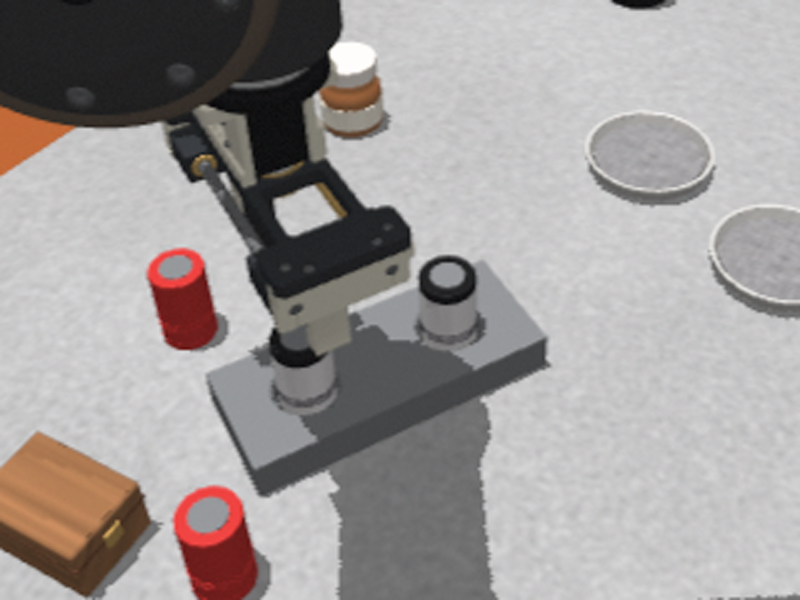

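The fingers are 55 mm above the grasp height and straddle the far-left cell, with clearance all round. I go down and close.

Call:
carry_out --commands '[0,0,-0.45,0,-1,0,0,-0.45,0,-1,0,0,-0.45,0,-1,0,0,0,0,1,0,0,0,0,1,0,0,0,0,1,0,0,0,0,1,0,0,0,0,1]'

```text
time_s: 2.55
tcp_pos: [0.5814, 0.2267, 0.0628]
eef_rot: [-180.0, 0.1, -114.6]
contact_force: [-0.5, 0.3, 0.0]
gripper_width: 0.0535
```

Call:
carry_out --commands '[0,0,0,0,1,0,0,0,0,1,0,0,0,0,1,0,0,0,0,1]'

```text
time_s: 2.95
tcp_pos: [0.5814, 0.2265, 0.0621]
eef_rot: [-180.0, 0.0, -114.6]
contact_force: [1.8, -1.3, 2.7]
gripper_width: 0.039
```

Call:
carry_out --commands '[0,0,0,0,1,0,0,0.3,0,1,0,0,0.4,0,1,0,0,0.5,0,1,0,0,0.3,0,1,0,0,0,0,1,0,0,0,0,1,0,0,0,0,1]'

```text
time_s: 3.75
tcp_pos: [0.5801, 0.226, 0.1205]
eef_rot: [179.9, -0.1, -114.7]
contact_force: [-0.3, -0.6, -4.5]
gripper_width: 0.0393
```

```bash
cat > weigh.py <<'E'
from h import *
v=[]
for i in range(10):
    cams.capture("side"); s=telemetry.get_state(); v.append(np.r_[s["contact_force"],s["moment"]])
v=np.array(v); print(v.mean(0).round(2),v.std(0).round(2),s["tcp_pos"],s["gripper_width"],s["time_s"])
E
python3 weigh.py
```

```text
[-0.12  0.17 -3.9   0.03 -0.03 -0.  ] [0.38 0.28 0.63 0.02 0.02 0.01] [0.58097268 0.22636411 0.12167468] 0.039237574274920396 4.25
```

First cell weighs 3.9 N, so it is probably the heavier. I lower it back and release.

Call:
carry_out --commands '[0,0,-0.5,0,1,0,0,-0.5,0,1,0,0,-0.2,0,1,0,0,-0.15,0,1,0,0,-0.1,0,1,0,0,-0.05,0,1,0,0,0,0,1,0,0,0,0,1]'

```text
time_s: 5.05
tcp_pos: [0.5812, 0.2266, 0.0623]
eef_rot: [-180.0, 0.0, -114.6]
contact_force: [0.1, 0.7, -3.6]
gripper_width: 0.039
```

Run:
```python
from h import *
s=telemetry.get_state(); print(s["tcp_pos"],s["contact_force"])
f,K,M=cap("side","s2")
cv2.imwrite("pics/s2c.png",cv2.resize(cv2.imread("pics/s2.png")[230:400,180:400],(800,600),interpolation=cv2.INTER_CUBIC))
```

```text
[0.58123651 0.22658016 0.062336  ] [ 0.05969388  0.70431897 -3.56266344]
```

View pics/s2c.png

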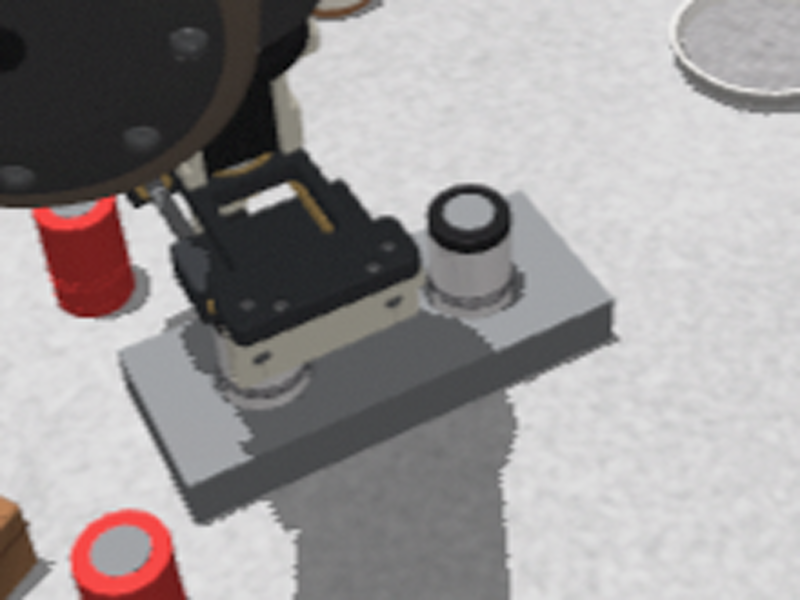

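The cell is back inside its well, but the force is still -3.6 N, so it isn't bottomed yet. I ease it down a millimetre at a time.

Call:
carry_out --commands '[0,0,-0.03,0,1,0,0,0,0,1,0,0,0,0,1]'

```text
time_s: 5.4
tcp_pos: [0.5815, 0.2268, 0.0621]
eef_rot: [-179.9, 0.1, -114.6]
contact_force: [-2.2, -0.2, 5.5]
gripper_width: 0.0389
```

Call:
carry_out --commands '[0,0,-0.03,0,1,0,0,0,0,1,0,0,0,0,1]'

```text
time_s: 5.7
tcp_pos: [0.5818, 0.2268, 0.0619]
eef_rot: [-179.9, 0.1, -114.6]
contact_force: [-4.4, -1.4, 12.0]
gripper_width: 0.0394
```

Bottomed. I relieve the pressure, open and rise.

Call:
carry_out --commands '[0,0,0.03,0,1,0,0,0,0,0,0,0,0,0,-1,0,0,0,0,-1,0,0,0,0,-1,0,0,0,0,-1,0,0,0.5,0,-1,0,0,0.8,0,-1]'

```text
time_s: 6.5
tcp_pos: [0.5796, 0.2255, 0.1108]
eef_rot: [179.9, -0.2, -114.7]
contact_force: [0.5, 1.0, 0.2]
gripper_width: 0.0845
```

Call:
carry_out --commands '[0,0,0.8,0,-1,0,0,0.2,0,-1,0,0,0,0,-1,0,0,0,0,-1,0,0,0,0,-1]'

```text
time_s: 7.0
tcp_pos: [0.5802, 0.2259, 0.151]
eef_rot: [179.9, -0.1, -114.7]
contact_force: [-0.2, 0.3, -0.4]
gripper_width: 0.0878
```

```bash
python3 - <<'E'
from h import *
s=telemetry.get_state(); print(s["tcp_pos"],s["contact_force"],s["gripper_width"])
f,K,M=cap("wrist","w2"); f,K2,M2=cap("side","s3")
cv2.imwrite("pics/s3c.png",cv2.resize(cv2.imread("pics/s3.png")[230:400,180:400],(800,600),interpolation=cv2.INTER_CUBIC))
g=cv2.GaussianBlur(cv2.cvtColor(f*0+cv2.imread("pics/w2.png"),cv2.COLOR_BGR2GRAY),(3,3),0)
c=cv2.HoughCircles(g[:300,220:420],cv2.HOUGH_GRADIENT,1,80,param1=80,param2=15,minRadius=25,maxRadius=55)
if c is not None:
  for u,v,q in c[0][:3]: print(u+220,v,q,ray(u+220,v,.08,K,M).round(4))
print(proj((.5345,.1286,.08),K,M))
E
python3 weigh.py
```

```text
[0.58019902 0.2258941  0.15095963] [-0.2159232  0.2688475 -0.4133329] 0.08782209367735157
318.5 253.5 32.3 [0.5814 0.2258 0.08  ]
323.5 61.5 39.9 [0.5334 0.1284 0.08  ]
[321.72355723  62.76122051]
[ 0.27 -0.02 -0.03  0.   -0.05  0.03] [0.43 0.47 0.53 0.03 0.03 0.02] [0.58098741 0.22641294 0.15257271] 0.0875009476901823 7.6
```

View pics/s3c.png

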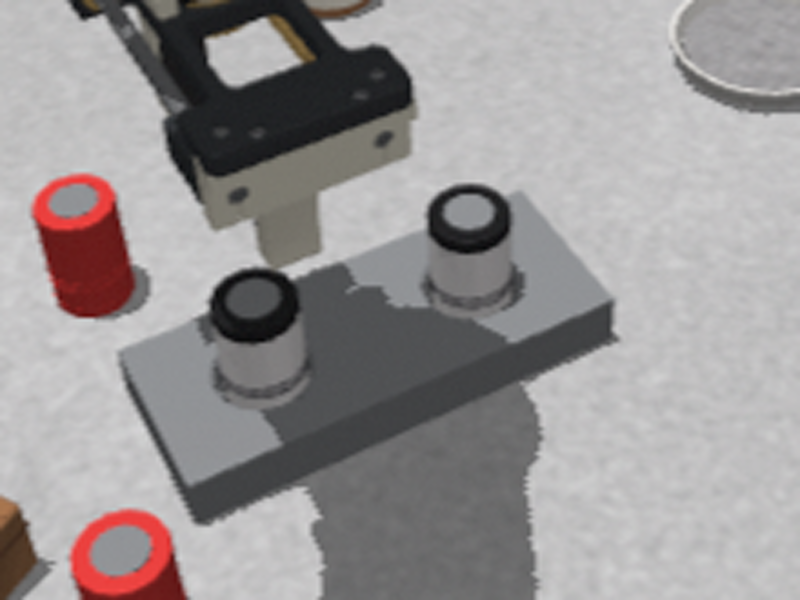

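Both cells stand upright in their wells, and the empty reading is about 0 N. Now the second cell at about (0.5345, 0.128).

Call:
carry_out --commands '[-0.29,-0.61,0,0,-1,-0.29,-0.61,0,0,-1,-0.29,-0.61,0,0,-1,-0.29,-0.61,0,0,-1,0,0,0,0,-1,0,0,0,0,-1]'

```text
time_s: 8.2
tcp_pos: [0.5348, 0.1286, 0.1531]
eef_rot: [-180.0, 0.1, -114.7]
contact_force: [0.8, 0.6, 0.9]
gripper_width: 0.0879
```

Call:
carry_out --commands '[0,0,-0.5,0,-1,0,0,-0.6,0,-1,0,0,-0.6,0,-1,0,0,-0.57,0,-1,0,0,0,0,-1,0,0,0,0,-1,0,0,0,0,1,0,0,0,0,1]'

```text
time_s: 9.0
tcp_pos: [0.5354, 0.1294, 0.063]
eef_rot: [-179.9, 0.1, -114.6]
contact_force: [-0.2, -1.2, 0.5]
gripper_width: 0.0771
```

Call:
carry_out --commands '[0,0,0,0,1,0,0,0,0,1,0,0,0,0,1,0,0,0,0,1,0,0,0,0,1,0,0,0,0,1,0,0,0,0,1,0,0,0,0,1]'

```text
time_s: 9.8
tcp_pos: [0.5347, 0.1288, 0.0619]
eef_rot: [-180.0, 0.0, -114.6]
contact_force: [0.2, -0.8, 1.3]
gripper_width: 0.0393
```

Call:
carry_out --commands '[0,0,0.3,0,1,0,0,0.4,0,1,0,0,0.5,0,1,0,0,0.3,0,1,0,0,0,0,1,0,0,0,0,1,0,0,0,0,1,0,0,0,0,1]'

```text
time_s: 10.6
tcp_pos: [0.534, 0.1285, 0.1208]
eef_rot: [179.9, -0.1, -114.6]
contact_force: [-0.1, 0.1, -1.2]
gripper_width: 0.0392
```

```bash
python3 weigh.py
```

```text
[-0.15  0.12 -1.88  0.01 -0.06  0.01] [0.47 0.57 0.68 0.03 0.03 0.02] [0.53459608 0.12877871 0.12176534] 0.03901298588248989 11.1
```

Second cell weighs 1.9 N, so it is the lighter. I set it back.

Call:
carry_out --commands '[0,0,-0.5,0,1,0,0,-0.5,0,1,0,0,-0.2,0,1,0,0,-0.15,0,1,0,0,-0.1,0,1,0,0,-0.05,0,1,0,0,0,0,1,0,0,0,0,1]'

```text
time_s: 11.9
tcp_pos: [0.5349, 0.129, 0.0623]
eef_rot: [-180.0, 0.0, -114.6]
contact_force: [0.2, -0.2, -1.7]
gripper_width: 0.0392
```

Call:
carry_out --commands '[0,0,-0.03,0,1,0,0,0,0,1,0,0,0,0,1]'

```text
time_s: 12.2
tcp_pos: [0.5352, 0.1291, 0.0618]
eef_rot: [-179.9, 0.1, -114.6]
contact_force: [-1.7, 0.8, 6.1]
gripper_width: 0.0389
```

Call:
carry_out --commands '[0,0,0.01,0,1,0,0,0,0,0,0,0,0,0,-1,0,0,0,0,-1,0,0,0,0,-1,0,0,0,0,-1,0,0,0,0,-1,0,0,0.5,0,-1]'

```text
time_s: 13.0
tcp_pos: [0.5329, 0.1279, 0.0788]
eef_rot: [179.8, -0.2, -114.7]
contact_force: [-0.5, -0.3, -1.0]
gripper_width: 0.0851
```

Call:
carry_out --commands '[0,0,0.8,0,-1,0,0,0.8,0,-1,0,0,0.2,0,-1,0.29,0.61,0,0,-1,0.29,0.61,0,0,-1,0.29,0.61,0,0,-1,0.29,0.61,0,0,-1,0,0,0,0,-1]'

```text
time_s: 13.8
tcp_pos: [0.582, 0.2287, 0.1519]
eef_rot: [-180.0, -0.0, -114.5]
contact_force: [-0.4, -0.6, -0.7]
gripper_width: 0.0878
```

Run:
```python
from h import *
s=telemetry.get_state(); print(s["tcp_pos"],s["contact_force"],s["gripper_width"])
cap("wrist","w3"); I,K,M=load("w3")
g=cv2.GaussianBlur(cv2.cvtColor(I,cv2.COLOR_BGR2GRAY),(3,3),0)
c=cv2.HoughCircles(g[:300,220:420],cv2.HOUGH_GRADIENT,1,80,param1=80,param2=15,minRadius=25,maxRadius=55)
for u,v,q in c[0][:3]: print(u+220,v,q,ray(u+220,v,.08,K,M).round(4))
```

```text
[0.58195561 0.22873565 0.15193649] [-0.35679787 -0.61318894 -0.74297738] 0.08781407173797853
320.5 246.5 31.6 [0.5804 0.2255 0.08  ]
321.5 72.5 35.1 [0.5387 0.1357 0.08  ]
```

View pics/w3.png

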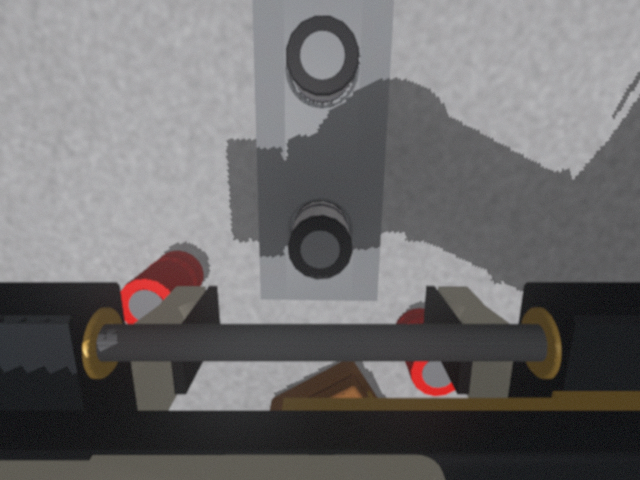

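Both cells stand in the wells, tops at (322,55) and (320,246); the Hough hit at (321,72) is a false one, lower than the real ring. Now I take the heavy cell for good.

Call:
carry_out --commands '[0,0,0,0,-1,0,0,-0.5,0,-1,0,0,-0.6,0,-1,0,0,-0.6,0,-1,0,0,-0.57,0,-1,0,0,0,0,-1,0,0,0,0,-1,0,0,0,0,1]'

```text
time_s: 14.65
tcp_pos: [0.5817, 0.2265, 0.0638]
eef_rot: [-179.9, 0.1, -114.6]
contact_force: [0.6, 0.4, 0.0]
gripper_width: 0.0839
```

Call:
carry_out --commands '[0,0,0,0,1,0,0,0,0,1,0,0,0,0,1,0,0,0,0,1,0,0,0,0,1,0,0,0,0,1,0,0,0,0,1,0,0,0,0,1]' --grip_force 30

```text
time_s: 15.45
tcp_pos: [0.5812, 0.2264, 0.0623]
eef_rot: [-180.0, 0.0, -114.6]
contact_force: [1.2, -0.1, 0.5]
gripper_width: 0.0393
```

Call:
carry_out --commands '[0,0,0,0,1,0,0,0.3,0,1,0,0,0.4,0,1,0,0,0.5,0,1,0,0,0.5,0,1,0,0,0.5,0,1,0,0,0.3,0,1,0,0,0,0,1]'

```text
time_s: 16.25
tcp_pos: [0.5815, 0.2269, 0.1641]
eef_rot: [-179.9, 0.1, -114.6]
contact_force: [0.3, 0.6, -3.4]
gripper_width: 0.039
```

```bash
python3 weigh.py
```

```text
[-0.03 -0.08 -4.09  0.02 -0.01  0.01] [0.78 0.51 0.41 0.03 0.04 0.03] [0.58082952 0.22626788 0.16164592] 0.0388997044826419 16.75
```

Call:
carry_out --commands '[-0.05,-0.3,0,0,1,-0.1,-0.6,0,0,1,-0.1,-0.6,0,0,1,-0.1,-0.6,0,0,1,-0.1,-0.6,0,0,1,-0.1,-0.6,0,0,1,-0.1,-0.6,0,0,1,-0.1,-0.6,0,0,1]'

```text
time_s: 17.55
tcp_pos: [0.55, 0.0441, 0.1623]
eef_rot: [-180.0, 0.0, -114.7]
contact_force: [-0.0, -0.5, -4.0]
gripper_width: 0.0393
```

Call:
carry_out --commands '[-0.1,-0.6,0,0,1,-0.1,-0.6,0,0,1,-0.1,-0.6,0,0,1,-0.1,-0.6,0,0,1,-0.1,-0.6,0,0,1,-0.1,-0.6,0,0,1,-0.1,-0.6,0,0,1,-0.1,-0.6,0,0,1]'

```text
time_s: 18.35
tcp_pos: [0.5176, -0.1476, 0.1624]
eef_rot: [-180.0, 0.0, -114.7]
contact_force: [1.1, -0.2, -3.8]
gripper_width: 0.0393
```

Call:
carry_out --commands '[0,0,0,0,1,0,0,0,0,1,0,0,0,0,1,0,0,0,0,1,0,0,0,0,1,0,0,0,0,1]'

```text
time_s: 18.95
tcp_pos: [0.5191, -0.1452, 0.1622]
eef_rot: [180.0, 0.0, -114.6]
contact_force: [-0.4, 0.3, -4.2]
gripper_width: 0.039
```

```bash
python3 weigh.py; python3 -c "
from h import *
cap('side','s4'); print(telemetry.get_state()['qd'].round(2))"
```

```text
[ 0.27 -0.24 -4.02  0.02 -0.02 -0.01] [0.69 0.37 0.33 0.04 0.03 0.03] [ 0.51900504 -0.14563577  0.16215412] 0.03890822941974391 19.45
[-0.08 -0.09 -0.05  0.02  0.06 -0.09]
```

View pics/s4.png

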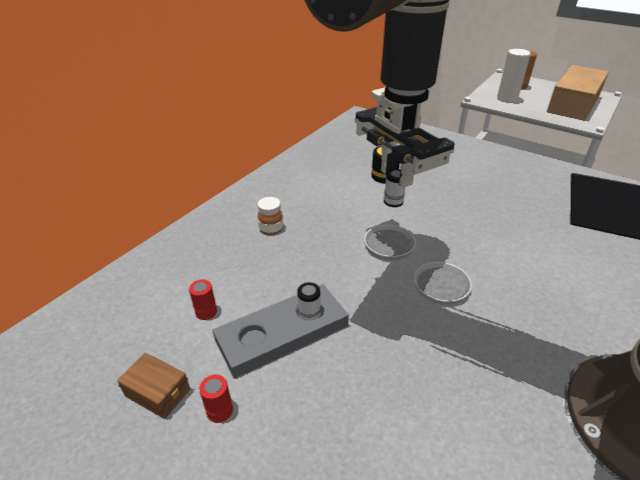

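The view shows the heavier cell held upright at (395,188), over the far dish at (390,241). The lighter stands in its well at (309,297), and the bystanders have not moved. Handing in.

```bash
python3 -c "
from plant import r; print(r.close_job())"
```

```text
the job is handed in; nothing more can be done
None
```

I handed the job in with the heavier cell held upright over the dish that starts farthest from the base. It took about 19.5 s of the 58 s; no verdict was reported.

- **Weighing:** I lifted the cell in the well farther from the base first and felt 3.9 N. I set it back, let it go, and lifted the other, which felt 1.9 N. After letting the lighter one go in its well, I took the heavier again and it read 4.0–4.1 N, so the readings agree.
- **Final hold:** The tool is at (0.519, -0.146, 0.162), still. The dish's middle was measured at about (0.519, -0.146), and the cell's centre is about 0.148 m above the table. The grip closed to 39 mm.
- **Rest of the scene:** The last picture shows the lighter cell upright in its well. The jar, canister and wooden case look unmoved by eye.
- **Check that disagreed:** In the last wrist picture, the automatic circle fit put the lighter cell about 8 mm off its earlier spot. In the picture itself the real ring was elsewhere and the cell was seated, so I took the fit as false and did not measure it again.

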